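Hold a slide carrier in the corner of the code reader

TASK

Slide the blue slide carrier straight up out of the slotted rack by its top edge and carry it, still upright, to the code reader. Lower it to the reader's base plate (standing on it or just above it) and press it, square and without forcing it, into the corner against both stops - face against the window housing, side edge against the fence - so that both orange contact pads are pushed in flush. The reader has no clamp: finish while still gripping the carrier and holding both pads in, and leave the dish, timer and bottle undisturbed.

Things in the scene. Friction and masses are not known exactly. Their poses are not given: they have to be found in the camera images.
- carrier_center (a point): centre of the slide carrier, a blue frame with two glass slides: upright plate 8 mm thick (its x), 84 mm wide (y), 120 mm high (z, up), about 90 g, with alike flat faces (either may face the window). Its top 34 mm is solid; pinch it there, in the middle, across the 8 mm. It starts in the rack's middle slot, underside 6 mm and top edge 126 mm above the table.
- rack: fixed white rack with grey foot, 86 x 108 mm (its x, y), 60 mm high; origin under its centre on the table. Three slots at x = -22, 0, +22 mm, open at the top, formed by grooves in two end walls 71 mm apart; each slot 11 mm (x) by 88 mm (y), floor 6 mm above the table. The carrier is in the middle slot, parallel to it; the others are empty.
- reader: fixed code reader; origin under the centre of its grey base plate, 100 x 124 x 8 mm. White window housing (first stop): upright face at x = +10 mm, looking to -x, 124 mm wide, top 64 mm above the table, 40 mm deep. Aluminium fence (second stop): face at y = +46 mm, looking to -y, 14 mm thick, from x = -34 to +10 mm, top 80 mm above the table.
- reader_corner (a point): inner corner of the reader where window face, fence face and top of base plate meet, 8 mm above the table; axes as the reader's: +x into the window, +y into the fence, z up. The carrier's centre, standing home in the corner, is at x = -4, y = -42, z = +60 mm from here.
- window_pad (a joint): travel (m) of the orange sprung contact pad in the window housing, 24 mm wide, 10 mm high, its centre 52 mm above the table at y = +4 mm of the reader; it slides along the reader's +x. 0 = out, standing 4 mm proud of the window face; 0.004 = flush. Spring about 1 N at first, 3 N when flush.
- fence_pad (a joint): travel (m) of the orange sprung contact pad in the fence, 9 mm wide, 24 mm high, its centre 58 mm above the table at x = +4.5 mm of the reader; it slides along the reader's +y. 0 = out, standing 4 mm proud of the fence face; 0.004 = flush. Spring about 1 N at first, 3 N when flush.
- dish: bystander: clear round dish, 59 mm across, 14 mm high; origin under its centre.
- clock_timer: bystander: white timer with three buttons, 62 x 62 x 20 mm; origin under its centre.
- stain_bottle: bystander: white bottle with a green label band and blue cap, 46 mm across, 98 mm high; origin under its centre.

How it is judged (in metres and radians):
On the way:
1. the carrier is gripped and lifted clear above the rack (height (world z) of carrier_center above 0.123 m and contact force between the fingers and carrier above 1 N and contact force between rack and carrier below 0.05 N), for 0.2 s.
At the end, for the whole second after the job is handed in: The gripper still holds the carrier, upright and square to the reader (within 5 degrees), at rest, its lower edge at most 15 mm above the base plate, its centre within 4 mm of the home position in the corner, and both pads pushed in more than 3 of their 4 mm (value of joint each of window_pad, fence_pad above 0.003 m and contact force between carrier and reader above 1.5 N and x of carrier_center in the frame of reader between 0.002 and 0.01 m and y of carrier_center in the frame of reader between 0 and 0.008 m and z of carrier_center in the frame of reader between 0.064 and 0.083 m and angle between the x axis of carrier_center and the x axis of reader, either way round below 0.09 rad and angle between carrier_center's own z axis and vertical below 0.09 rad and contact force between the fingers and carrier above 1 N and linear speed of carrier below 0.02 m/s); the arm keeps its last pose, push and grip.
It fails at once if the carrier is forced against the reader with more than 50 N (contact force between carrier and reader above 50 N).
It fails at once if the dish, the timer or the bottle is moved by more than 15 mm (distance of any of dish, clock_timer, stain_bottle from where it was at the start of the episode above 0.015 m).
It also fails if it takes over 40 s, if anything falls off the work surface, if the arm or the gripper's body presses on something with over 40 N, if the wrist force passes 120 N, or if a joint passes its speed limit or range.

ROBOT

A 6-joint arm with a two-finger parallel gripper is mounted at the origin on a cart in front of the work surface, level with it; the furniture and walls round the work are solid. World frame = base frame: x ahead of the robot, y to its left, z up, the work surface at z = 0. Lengths are in mm, angles in rad, forces in N, time in s.
With the tool pointing down it reaches from about 325 to 850 mm from the base axis. Payload 15.5 kg.
Tool frame: the origin (TCP) lies on the mounting face of the last link; the fingertips stand 191 mm ahead of it and the grasp point (between the pads) lies 172 mm ahead of it; z points along the fingers, y is the line along which they close (so a half turn about z gives the same grasp; the last joint's range is limited). The gripper opens to 91 mm and grips with 3 to 60 N. Pads are 32 mm wide; open, the fingers measure 118 mm over their backs; the gripper's body (76 mm by 178 mm) begins 60 mm behind the grasp point.
Start: joints at [-1.254, 0.494, 1.345, -0, 1.302, -0.096], TCP at [250.164, -572.753, 404.715] pointing down, gripper open.
Joint ranges: [-2.91, 2.91], [-0.82, 2.16], [0.22, 2.67], [-1.22, 4.37], [0.12, 2.79], [-3.08, 3.08]. Speed limits (rad/s): [1.89, 1.89, 2.57, 3.01, 3.01, 3.01].

INTERFACE

Orientations are given as a unit quaternion [x, y, z, w].
In Python, from station import bot, read_camera, camera_model gives the robot as it stands.
- The arm moves only by the shell command python3 -m creep 'ROWS' [FORCE]. ROWS is JSON, a list of rows, each an object with "xyz": the shift along the tool's x, y, z in m, a list of three; "rot": the turn, a rotation vector about the tool's x, y, z in rad, a list of three; "grip": the finger opening in m, from 0 to 0.0912. A call has 1 to 20 rows; each row shifts and turns the commanded pose from where the row before left it, along the tool's axes as they then stand; what a row does not reach is not made up. A row lasts 1/10 s, in which the tool goes at most 50 mm and 8.59 degrees, less where a joint would pass 70% of its speed; a pose out of reach is approached as far as the arm can. A call is refused whole if a number of a shift passes 0.05 or a number of a turn 0.15, either way. A call with a gripper value outside its range is refused whole. The fingers move at their own pace and stop on an object; FORCE is the grip in N (left out, the last holds). Time passes only in rows, so rows that do not move let the fingers close. It gives the time, the measured TCP pose, the force, the opening and the grip force at its end, in the units of the state.
- bot.sense(): the state, without advancing time (a new reading comes with each control period).
- read_camera(name): name is "side" or "top" or "wrist"; returns the picture (384x512x3 uint8, red, green, blue); there is no depth.
- camera_model(name): a dict with "fx", "fy", "cx", "cy" (pixels), "D" ([k1, k2, p1, p2, k3] as OpenCV has them; the pictures are not rectified), "extrinsics" (4x4, takes a point from world to camera coordinates); the wrist camera has in their place "hand_eye" (4x4, takes a point from camera to tool coordinates, whose origin is the TCP and whose axes are the flange's). Camera axes: x right, y up, looking along -z (the intrinsics and any distortion apply to the point x, -y, -z); pixel columns grow to the right and rows downward; lengths in mm; the calibration is good to about 2 mm. A picture is of the moment at which its call begins: read the wrist's pose just before it. camera_model takes no time and is no camera call.
- bot.close_job(): hands the job in; it is judged then, once.
The state is a dict: "clock": time; "joints": joint angles; "joint_vel": joint speeds; "effort": joint torques, N m; "ee_pos": TCP position; "ee_rot": TCP orientation; "contact_force": force on the tool from outside, world axes, zero at the start; "wrist_torque": the same for the moment, N m; "grip_width": finger opening in mm; "gripper_force": force on a finger pad.
Only numpy, scipy, OpenCV 4.12 (cv2) and the standard library are available. Lean on these libraries where they do the work, as an engineer would, in place of code of your own. Each camera call takes 0.05 s, during which the arm holds its last target. There are 200 camera calls.

## Working session

There is one attempt and no reset: what is moved stays moved. The work goes in short steps, Python scripts to look and compute and a shell command to move; the robot and the scene stay as the last step left them, time stands still between calls to the robot, and variables do not carry over. Pictures are saved under pics/ and viewed, at most 10 in all, crops included, and the job is handed in when it is done.

```bash
ls; mkdir -p pics; cat > h.py <<'E'
import numpy as np, cv2
from station import bot, read_camera, camera_model
from scipy.spatial.transform import Rotation as R
def ray(name,px,st=None):
    m=camera_model(name); K=np.array([[m['fx'],0,m['cx']],[0,m['fy'],m['cy']],[0,0,1.]])
    u=cv2.undistortPoints(np.array(px,float).reshape(-1,1,2),K,np.array(m['D'],float)).reshape(-1,2)
    d=np.c_[u[:,0],-u[:,1],-np.ones(len(u))]
    if name=='wrist':
        H=np.array(m['hand_eye']); T=np.eye(4); T[:3,:3]=R.from_quat(st['ee_rot']).as_matrix(); T[:3,3]=st['ee_pos']; W=T@H
    else: W=np.linalg.inv(np.array(m['extrinsics']))
    return W[:3,3], d@W[:3,:3].T
def plane(name,px,z,st=None):
    o,d=ray(name,px,st); return o+d*((z-o[2])/d[:,2])[:,None]
E
python3 - <<'E'
from h import *
s=bot.sense(); print(s)
a=[]
for n in ['top','side','wrist']:
    im=read_camera(n); np.save(f'pics/{n}0.npy',im); cv2.imwrite(f'pics/{n}0.png',im[:,:,::-1])
    print(n,ray(n,[[256,192]],s))
im=cv2.imread('pics/top0.png'); cv2.imwrite('pics/top0b.png',cv2.resize(im,(800,600)))
E
```

```text
pics
{'clock': 0.0, 'joints': array([-1.25448966e+00,  4.94160884e-01,  1.34614127e+00, -2.51796284e-05,
        1.30247108e+00, -9.55124329e-02]), 'joint_vel': array([ 0.00106301,  0.00229659,  0.00084736, -0.00067467, -0.00279666,
       -0.0005921 ]), 'effort': array([ 5.57003495e-04, -8.78805971e+01, -3.81848216e+01,  7.07830978e-02,
        5.33617276e-02, -6.09806852e-05]), 'ee_pos': array([ 250.1178992 , -572.60488391,  404.14855223]), 'ee_rot': array([ 9.78874570e-01,  2.04460821e-01, -7.70975092e-05, -5.85359703e-04]), 'contact_force': array([ 0.43792503,  0.22520455, -0.39543198]), 'wrist_torque': array([ 0.02289617,  0.04901175, -0.02611506]), 'gripper_force': 0.0, 'grip_width': 91.08187979672638}
top (array([ 390.58973353, -181.79576699,  910.43687874]), array([[ 0.15299483, -0.01703623, -0.98823881]]))
side (array([ 433.23049664, -991.24342049,  508.73091646]), array([[ 0.12210442,  0.86451621, -0.48812444]]))
wrist (array([ 320.23814343, -540.59056491,  384.17094052]), array([[-0.24645331, -0.10981214, -0.96292687]]))
```

View pics/top0b.png

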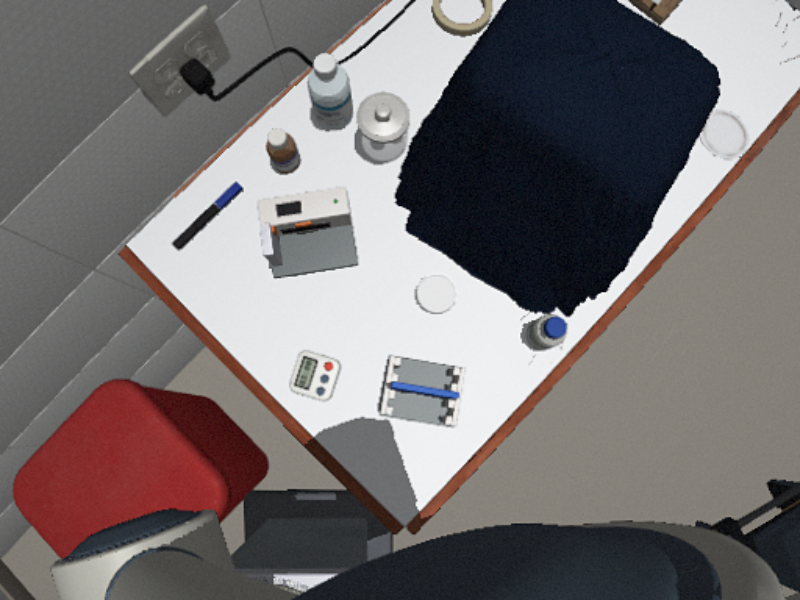

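View pics/side0.png

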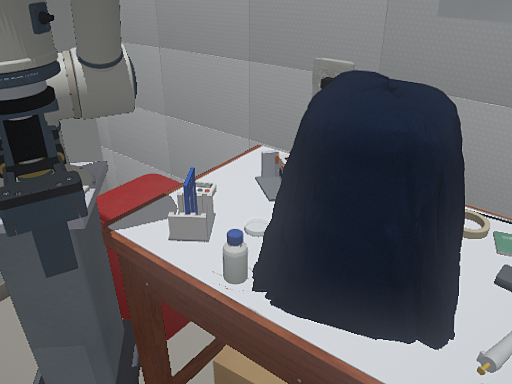

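The top view (800x600) shows the carrier as a blue strip from (390,386) to (458,395) and the reader around (308,232), with its housing at the top and its fence on the left. The dish is at (436,294), the timer at (316,375) and the bottle at (550,330). The side view shows a tall dark draped object behind the dish.

```bash
python3 - <<'E'
from h import *
im=cv2.imread('pics/top0.png'); hsv=cv2.cvtColor(im,cv2.COLOR_BGR2HSV)
m=cv2.inRange(hsv,(105,150,70),(125,255,255)); m[:200]=0;m[300:]=0
n,l,st,c=cv2.connectedComponentsWithStats(m)
for i in range(1,n):
    if st[i,4]>30: 
        ys,xs=np.where(l==i); r=cv2.minAreaRect(np.c_[xs,ys].astype(np.float32)); print(st[i],r)
        b=cv2.boxPoints(r); print(plane('top',b,126 if st[i,2]>30 else 98).round(1))
def P(p,z): return plane('top',np.array(p,float)*512/800,z).round(1)
print('dish',P([[436,294]],7),'timer',P([[316,375]],20),'bottle',P([[555,326]],98),'cloth',P([[400,200],[410,225],[540,310]],0),'rack',P([[388,355],[466,365],[460,427],[379,416]],60))
cv2.imwrite('pics/crop.png',cv2.resize(im[110:185,155:240],None,fx=8,fy=8,interpolation=cv2.INTER_CUBIC))
E
```

```text
[349 203  13  13 134] ((355.0, 209.0), (12.0, 12.0), 90.0)
[[ 491.9 -383.5   98. ]
 [ 491.5 -408.3   98. ]
 [ 467.1 -407.1   98. ]
 [ 467.5 -382.4   98. ]]
[250 244  43  11 177] ((271.0945739746094, 249.43243408203125), (42.414939880371094, 4.109974384307861), 9.462321281433105)
[[ 404.5 -182.1  126. ]
 [ 412.2 -183.5  126. ]
 [ 397.7 -263.1  126. ]
 [ 390.  -261.6  126. ]]
dish [[ 538.6 -249.     7. ]] timer [[424.8 -79.4  20. ]] bottle [[ 480.2 -395.7   98. ]] cloth [[ 680.9 -199.5    0. ]
 [ 642.6 -213.6    0. ]
 [ 514.7 -400.4    0. ]] rack [[ 448.6 -179.5   60. ]
 [ 433.8 -283.    60. ]
 [ 352.3 -273.1   60. ]
 [ 368.5 -166.7   60. ]]
```

View pics/crop.png

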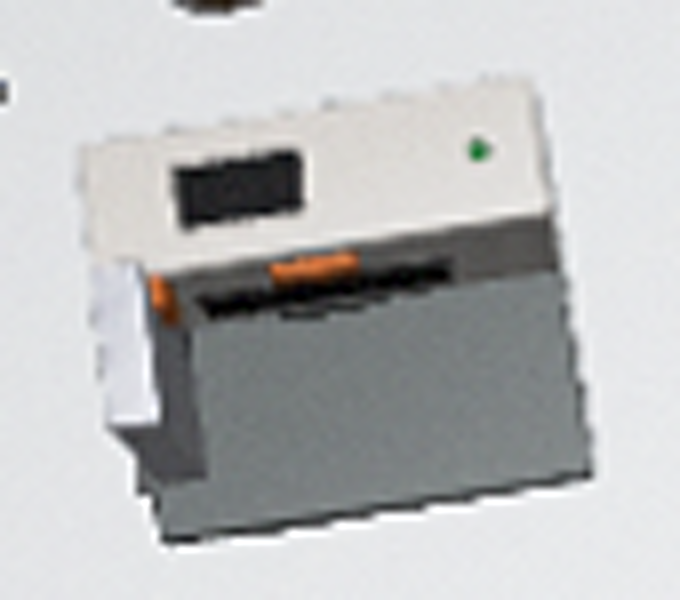

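The crop shows the inner corner near (190,322), the plate's front corners near (163,540) and (592,473), the window's top edge from (150,273) to (550,212), and both orange pads standing out.

```bash
python3 - <<'E'
from h import *
def P(p,z): return plane('top',(np.array(p,float)+.5)/8-.5+[155,110],z)
A=P([[190,322],[560,270],[592,473],[163,539]],8); B=P([[150,273],[550,212]],64); C=P([[138,265],[160,420]],80); D=P([[82,145],[535,77]],64)
for X in (A,B,C,D): print(X.round(1).tolist())
ang=lambda v,o: np.degrees(np.arctan2(v[1],v[0]))-o
print('y-dir yaw', ang((A[0]-A[1]),90),ang(A[3]-A[2],90),ang(B[0]-B[1],90),ang(D[0]-D[1],90),'x-dir',ang(A[1]-A[2],0),ang(C[0]-C[1],0))
print('lens',np.linalg.norm(A[2]-A[3]),np.linalg.norm(C[0]-C[1]),np.linalg.norm(D[0]-D[1]))
yaw=np.radians(np.mean([ang(A[3]-A[2],90),ang(B[0]-B[1],90),ang(D[0]-D[1],90)]))
M=np.array([[np.cos(yaw),-np.sin(yaw)],[np.sin(yaw),np.cos(yaw)]])
def est(p,l): return (p[:2]-M@np.array(l)).round(1)   # reader origin
print('origin', est(A[2],[-50,-62]),est(A[3],[-50,62]),est(A[0],[10,46]),est(A[1],[10,-62]),est(B[1],[10,-62]),est(C[1],[-34,46]),est(D[0],[50,62]),est(D[1],[50,-62]), 'yaw',yaw)
s=bot.sense(); print(R.from_quat(s['ee_rot']).as_matrix().round(3).tolist())
E
```

```text
[[629.0, -22.7, 8.0], [642.8, -127.6, 8.0], [583.9, -136.5, 8.0], [566.5, -16.1, 8.0]]
[[627.8, -21.5, 64.0], [643.2, -128.2, 64.0]]
[[625.6, -21.3, 80.0], [583.9, -28.0, 80.0]]
[[663.7, -2.3, 64.0], [681.0, -124.1, 64.0]]
y-dir yaw 7.506088122888855 8.218740578331975 8.199003725592135 8.05953549017353 x-dir 8.639672789863592 9.086644679067154
lens 121.60250229082719 42.17449926805197 123.08186306949894
origin [624.6 -68. ] [624.8 -70.4] [625.6 -69.6] [624.1 -67.6] [624.5 -68.3] [624.1 -68.7] [623.  -70.7] [622.7 -69.9] yaw 0.1424030414462945
[[0.916, 0.4, -0.0], [0.4, -0.916, 0.001], [0.0, -0.001, -1.0]]
```

```bash
python3 -m creep '[{"xyz":[0.02,-0.0186,0.002],"rot":[0,0,0],"grip":0.05},{"xyz":[0.02,-0.0186,0.002],"rot":[0,0,0],"grip":0.05},{"xyz":[0.02,-0.0186,0.002],"rot":[0,0,0],"grip":0.05},{"xyz":[0.02,-0.0186,0.002],"rot":[0,0,0],"grip":0.05},{"xyz":[0.02,-0.0186,0.002],"rot":[0,0,0],"grip":0.05},{"xyz":[0.02,-0.0186,0.002],"rot":[0,0,0],"grip":0.05},{"xyz":[0.02,-0.0186,0.002],"rot":[0,0,0],"grip":0.05},{"xyz":[0.02,-0.0186,0.002],"rot":[0,0,0],"grip":0.05},{"xyz":[0.02,-0.0186,0.002],"rot":[0,0,0],"grip":0.05},{"xyz":[0.02,-0.0186,0.002],"rot":[0,0,0],"grip":0.05},{"xyz":[0.02,-0.0186,0.002],"rot":[0,0,0],"grip":0.05},{"xyz":[0.02,-0.0186,0.002],"rot":[0,0,0],"grip":0.05},{"xyz":[0.02,-0.0186,0.002],"rot":[0,0,0],"grip":0.05},{"xyz":[0.02,-0.0186,0.002],"rot":[0,0,0],"grip":0.05}]'
python3 -m creep '[{"xyz":[0,0,0],"rot":[0,0,-0.122],"grip":0.05},{"xyz":[0,0,0],"rot":[0,0,-0.122],"grip":0.05},{"xyz":[0,0,0],"rot":[0,0,-0.122],"grip":0.05},{"xyz":[0,0,0],"rot":[0,0,-0.122],"grip":0.05},{"xyz":[0,0,0],"rot":[0,0,-0.122],"grip":0.05},{"xyz":[0,0,0],"rot":[0,0,-0.122],"grip":0.05},{"xyz":[0,0,0],"rot":[0,0,-0.122],"grip":0.05},{"xyz":[0,0,0],"rot":[0,0,-0.122],"grip":0.05},{"xyz":[0,0,0],"rot":[0,0,0],"grip":0.05},{"xyz":[0,0,0],"rot":[0,0,0],"grip":0.05}]'
python3 - <<'E'
from h import *
s=bot.sense(); print(s['ee_pos'],s['joints'],R.from_quat(s['ee_rot']).as_matrix().round(3).tolist())
im=read_camera('wrist')[:,:,::-1].copy(); cv2.imwrite('pics/w1.png',im)
hsv=cv2.cvtColor(im,cv2.COLOR_BGR2HSV); m=cv2.inRange(hsv,(105,150,60),(125,255,255))
n,l,st,c=cv2.connectedComponentsWithStats(m)
for i in range(1,n):
    if st[i,4]>100:
        ys,xs=np.where(l==i); b=cv2.boxPoints(cv2.minAreaRect(np.c_[xs,ys].astype(np.float32))); print(st[i],b.round().tolist(),plane('wrist',b,126,s).round(1).tolist())
E
```

```text
clock: 1.55
ee_pos: [402.8, -221.0, 376.6]
ee_rot: [0.979, 0.204, -0.0, -0.0]
contact_force: [0.6, -0.2, -0.0]
grip_width: 49.8
gripper_force: 0.0
clock: 2.55
ee_pos: [402.5, -222.0, 376.7]
ee_rot: [0.77, 0.638, -0.0, -0.0]
contact_force: [0.3, -0.2, 0.3]
grip_width: 50.3
gripper_force: 0.0
[ 402.5299322  -222.03225042  376.67772212] [-6.34077202e-01  2.98819410e-01  1.77431130e+00 -5.53336265e-06
  1.06854848e+00 -4.47346660e-01] [[0.186, 0.983, -0.0], [0.983, -0.186, 0.0], [0.0, -0.0, -1.0]]
[ 249  143   11  117 1110] [[249.0, 143.0], [259.0, 143.0], [259.0, 259.0], [249.0, 259.0]] [[406.5, -172.0, 126.0], [413.5, -173.3, 126.0], [396.8, -263.3, 126.0], [389.0, -261.8, 126.0]]
```

View pics/w1.png

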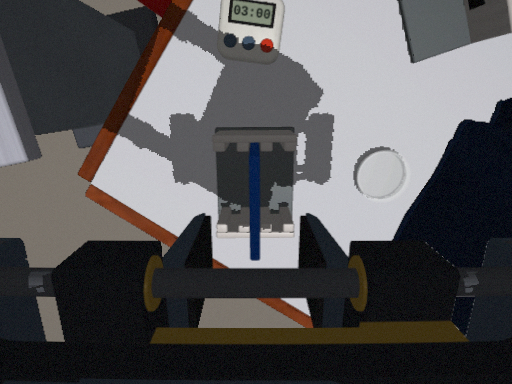

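The wrist view shows the blue strip centred between the fingers and parallel to the tool, columns 249–259, in the middle slot.

```bash
python3 -m creep '[{"xyz":[0,-0.0015,0.015],"rot":[0,0,0],"grip":0.05},{"xyz":[0,0,0.02],"rot":[0,0,0],"grip":0.05},{"xyz":[0,0,0.02],"rot":[0,0,0],"grip":0.05},{"xyz":[0,0,0.02],"rot":[0,0,0],"grip":0.05},{"xyz":[0,0,0.01],"rot":[0,0,0],"grip":0.05},{"xyz":[0,0,0.008],"rot":[0,0,0],"grip":0.05},{"xyz":[0,0,0],"rot":[0,0,0],"grip":0.05},{"xyz":[0,0,0],"rot":[0,0,0],"grip":0.02},{"xyz":[0,0,0],"rot":[0,0,0],"grip":0.015},{"xyz":[0,0,0],"rot":[0,0,0],"grip":0.01},{"xyz":[0,0,0],"rot":[0,0,0],"grip":0.0},{"xyz":[0,0,0],"rot":[0,0,0],"grip":0.0},{"xyz":[0,0,0],"rot":[0,0,0],"grip":0.0},{"xyz":[0,0,0],"rot":[0,0,0],"grip":0.0},{"xyz":[0,0,0],"rot":[0,0,0],"grip":0.0}]' 15
```

```text
clock: 4.1
ee_pos: [401.0, -221.8, 283.9]
ee_rot: [0.769, 0.64, -0.0, 0.0]
contact_force: [-0.1, -1.1, 5.8]
grip_width: 8.2
gripper_force: 15.0
```

```bash
python3 -m creep '[{"xyz":[0,0,0],"rot":[0,0,0],"grip":0.0},{"xyz":[0,0,0],"rot":[0,0,0],"grip":0.0},{"xyz":[0,0,-0.003],"rot":[0,0,0],"grip":0.0},{"xyz":[0,0,-0.006],"rot":[0,0,0],"grip":0.0},{"xyz":[0,0,-0.008],"rot":[0,0,0],"grip":0.0},{"xyz":[0,0,-0.01],"rot":[0,0,0],"grip":0.0},{"xyz":[0,0,-0.01],"rot":[0,0,0],"grip":0.0},{"xyz":[0,0,-0.01],"rot":[0,0,0],"grip":0.0},{"xyz":[0,0,-0.01],"rot":[0,0,0],"grip":0.0},{"xyz":[0,0,-0.01],"rot":[0,0,0],"grip":0.0},{"xyz":[0,0,-0.01],"rot":[0,0,0],"grip":0.0},{"xyz":[0,0,-0.01],"rot":[0,0,0],"grip":0.0},{"xyz":[0,0,-0.01],"rot":[0,0,0],"grip":0.0},{"xyz":[0,0,-0.01],"rot":[0,0,0],"grip":0.0},{"xyz":[0,0,-0.003],"rot":[0,0,0],"grip":0.0},{"xyz":[0,0,0],"rot":[0,0,0],"grip":0.0},{"xyz":[0,0,0],"rot":[0,0,0],"grip":0.0},{"xyz":[0,0,0],"rot":[0,0,0],"grip":0.0}]' 50
python3 - <<'E'
from h import *
s=bot.sense(); print(s['ee_pos'],s['contact_force'],R.from_quat(s['ee_rot']).as_matrix().round(4).tolist())
im=read_camera('side')[:,:,::-1]; cv2.imwrite('pics/s2.png',cv2.resize(im[60:260,130:330],(600,600)))
im=read_camera('top')[:,:,::-1]; cv2.imwrite('pics/t2.png',im)
E
```

```text
clock: 5.9
ee_pos: [401.0, -221.7, 393.3]
ee_rot: [0.769, 0.64, -0.0, -0.0]
contact_force: [0.1, 0.3, -0.6]
grip_width: 7.8
gripper_force: 50.0
[ 400.96298265 -221.70556578  393.29969191] [ 0.10178926  0.34784062 -0.64183567] [[0.182, 0.9833, -0.0007], [0.9833, -0.182, 0.0005], [0.0004, -0.0008, -1.0]]
```

View pics/s2.png

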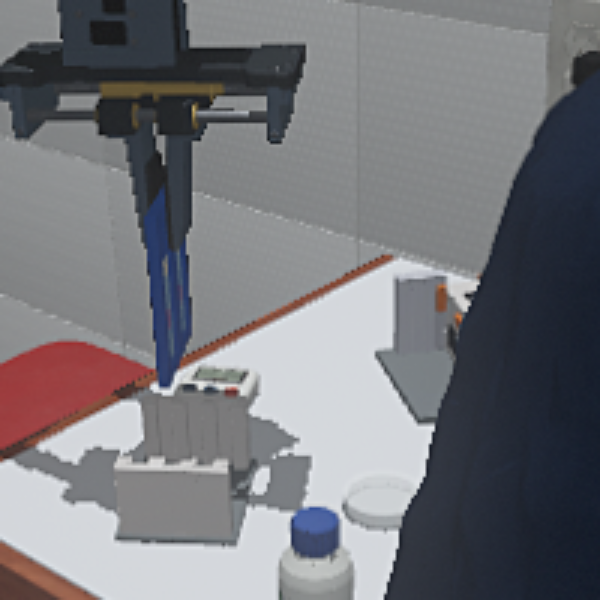

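The carrier is clear of the rack, upright and firmly held. The dark drape sits to the right, so I will move left first and then ahead.

```bash
python3 -m creep '[{"xyz":[0,0,0],"rot":[0,0,-0.08],"grip":0},{"xyz":[0.01,0,0],"rot":[0,0,-0.08],"grip":0},{"xyz":[0.01,0,0],"rot":[0,0,-0.08],"grip":0},{"xyz":[0.02,0,0],"rot":[0,0,-0.086],"grip":0},{"xyz":[0.025,0,0],"rot":[0,0,0],"grip":0},{"xyz":[0.02,0.005,0],"rot":[0,0,0],"grip":0},{"xyz":[0.015,0.01,0],"rot":[0,0,0],"grip":0},{"xyz":[0.01,0.02,0],"rot":[0,0,0],"grip":0},{"xyz":[0,0.025,0],"rot":[0,0,0],"grip":0},{"xyz":[0,0.025,0],"rot":[0,0,0],"grip":0},{"xyz":[0,0.025,0],"rot":[0,0,0],"grip":0},{"xyz":[0,0.025,0],"rot":[0,0,0],"grip":0},{"xyz":[0,0.025,0],"rot":[0,0,0],"grip":0},{"xyz":[0,0.025,0],"rot":[0,0,0],"grip":0},{"xyz":[0,0.02,0],"rot":[0,0,0],"grip":0},{"xyz":[0,0.015,0],"rot":[0,0,0],"grip":0},{"xyz":[0,0.008,0],"rot":[0,0,0],"grip":0},{"xyz":[0,0,0],"rot":[0,0,0],"grip":0},{"xyz":[0,0,0],"rot":[0,0,0],"grip":0},{"xyz":[0,0,0],"rot":[0,0,0],"grip":0}]'
python3 - <<'E'
from h import *
s=bot.sense(); M=R.from_quat(s['ee_rot']).as_matrix(); print(s['ee_pos'],s['contact_force'],M.round(4).tolist())
d=np.r_[615.6,-78.4,0]-s['ee_pos']; print('to pre, tool axes',(M.T@d).round(1))
im=read_camera('wrist')[:,:,::-1]; cv2.imwrite('pics/w3.png',im)
E
```

```text
clock: 8.0
ee_pos: [616.2, -80.2, 393.8]
ee_rot: [0.655, 0.756, -0.0, -0.0]
contact_force: [-1.0, 0.4, -1.3]
grip_width: 7.8
gripper_force: 50.0
[616.20737923 -80.20794594 393.75303025] [-0.95455216  0.3746967  -1.25009052] [[-0.1423, 0.9898, -0.0004], [0.9898, 0.1423, 0.0], [0.0001, -0.0004, -1.0]]
to pre, tool axes [ 1.800e+00 -2.000e-01  3.938e+02]
```

View pics/w3.png

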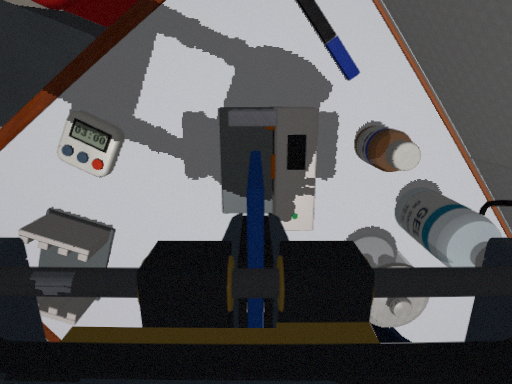

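The wrist view shows the reader directly ahead. The housing's top face spans columns 274–318 and rows 107–230, the fence top lies at (228–273, 108–127), and the carrier strip's end is at (256,152). I will check the reader's pose in this view.

```bash
python3 - <<'E'
from h import *
s=bot.sense(); yaw=.1424; M=np.array([[np.cos(yaw),-np.sin(yaw)],[np.sin(yaw),np.cos(yaw)]]); o=np.array([624.3,-69.])
loc=lambda p,z:((plane('wrist',p,z,s)[:,:2]-o)@M).round(1).tolist()
print('housing [50,62],[50,-62],[10,62]',loc([[318,107],[313,230],[274,107]],64))
im=cv2.imread('pics/w3.png'); g=im.astype(int)
hsv=cv2.cvtColor(im,cv2.COLOR_BGR2HSV); m=cv2.inRange(hsv,(5,150,120),(18,255,255))
n,l,st,c=cv2.connectedComponentsWithStats(m[90:200,230:300])
for i in range(1,n):
    if st[i,4]>5: p=st[i,:2]+[230,90]; q=p+st[i,2:4]; print(p,q,'wpad z57',loc([p,q],57),'fpad z70',loc([p,q],70))
pts=[]
for r in range(190,228,6): # base front edge: dark grey -> white, left side
    row=g[r,200:240].sum(1); pts.append([200+np.argmin(np.diff(row)),r])
print('base x=-50',pts,loc(pts,8))
for r in (115,130,145,160,175,190,205): print(r,g[r,262:282].sum(1).tolist())
b=cv2.inRange(hsv,(105,150,60),(125,255,255)); ys,xs=np.where(b[140:215,235:275]); print('carrier far corners z~235',ys.min()+140, loc([[xs[ys<8+ys.min()].min()+235,ys.min()+140],[xs[ys<8+ys.min()].max()+235,ys.min()+140]],237))
E
python3 - <<'E'
import cv2
im=cv2.imread('pics/w3.png'); cv2.imwrite('pics/w3c.png',cv2.resize(im[95:240,205:330],None,fx=4,fy=4,interpolation=cv2.INTER_CUBIC))
E
```

```text
housing [50,62],[50,-62],[10,62] [[48.4, 64.1], [49.7, -59.2], [7.3, 64.0]]
base x=-50 [[np.int64(221), 190], [np.int64(221), 196], [np.int64(221), 202], [np.int64(221), 208], [np.int64(236), 214], [np.int64(230), 220], [np.int64(228), 226]] [[-50.5, -31.6], [-50.8, -39.0], [-51.0, -46.4], [-51.2, -54.0], [-33.3, -61.6], [-40.7, -69.3], [-43.3, -77.1]]
115 [229, 214, 240, 239, 231, 248, 252, 241, 246, 236, 238, 250, 246, 248, 225, 231, 243, 250, 245, 233]
130 [130, 125, 115, 119, 127, 130, 127, 120, 125, 126, 97, 62, 130, 196, 218, 227, 245, 250, 243, 247]
145 [128, 119, 118, 123, 125, 114, 113, 131, 123, 125, 110, 46, 149, 202, 222, 242, 246, 246, 246, 246]
160 [122, 127, 120, 128, 129, 122, 134, 130, 111, 115, 121, 119, 133, 177, 220, 232, 245, 242, 241, 241]
175 [106, 101, 119, 103, 120, 133, 123, 117, 116, 104, 112, 114, 123, 187, 229, 236, 235, 253, 249, 246]
190 [96, 84, 108, 109, 114, 137, 124, 123, 113, 116, 85, 79, 174, 211, 230, 240, 228, 240, 244, 236]
205 [90, 111, 237, 315, 322, 319, 322, 314, 325, 305, 260, 196, 203, 211, 231, 243, 238, 230, 243, 247]
carrier far corners z~235 151 [[-12.1, 48.4], [-8.2, 48.4]]
```

View pics/w3c.png

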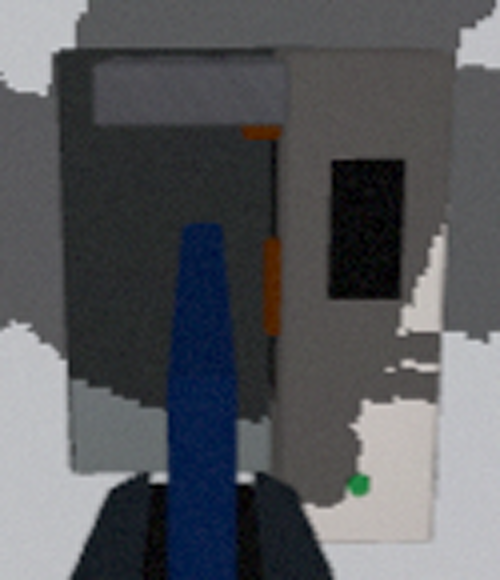

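The crop confirms the carrier's lower end is left of the window pad and below the fence in the picture, with more than 10 mm free on both sides. Next I lower it.

```bash
python3 -m creep '[{"xyz":[0,0,0.005],"rot":[0,0,0],"grip":0},{"xyz":[0,0,0.012],"rot":[0,0,0],"grip":0},{"xyz":[0,0,0.012],"rot":[0,0,0],"grip":0},{"xyz":[0,0,0.012],"rot":[0,0,0],"grip":0},{"xyz":[0,0,0.012],"rot":[0,0,0],"grip":0},{"xyz":[0,0,0.012],"rot":[0,0,0],"grip":0},{"xyz":[0,0,0.012],"rot":[0,0,0],"grip":0},{"xyz":[0,0,0.01],"rot":[0,0,0],"grip":0},{"xyz":[0,0,0.008],"rot":[0,0,0],"grip":0},{"xyz":[0,0,0.006],"rot":[0,0,0],"grip":0},{"xyz":[0,0,0],"rot":[0,0,0],"grip":0},{"xyz":[0,0,0],"rot":[0,0,0],"grip":0},{"xyz":[0,0,0],"rot":[0,0,0],"grip":0}]'
python3 - <<'E'
from h import *
s=bot.sense(); print(s['ee_pos'],s['contact_force'],s['wrist_torque'])
im=read_camera('wrist')[:,:,::-1]; cv2.imwrite('pics/w4.png',im)
im=cv2.imread('pics/w4.png'); cv2.imwrite('pics/w4c.png',cv2.resize(im[95:240,205:330],None,fx=4,fy=4,interpolation=cv2.INTER_CUBIC))
E
```

```text
clock: 9.35
ee_pos: [617.1, -80.1, 293.2]
ee_rot: [0.655, 0.756, 0.0, 0.0]
contact_force: [0.3, 0.3, -0.3]
grip_width: 7.5
gripper_force: 50.0
[617.05040861 -80.11686809 293.21579175] [ 0.33744037  0.33063492 -0.32368831] [ 0.01299976 -0.12441473  0.02838794]
```

View pics/w4c.png

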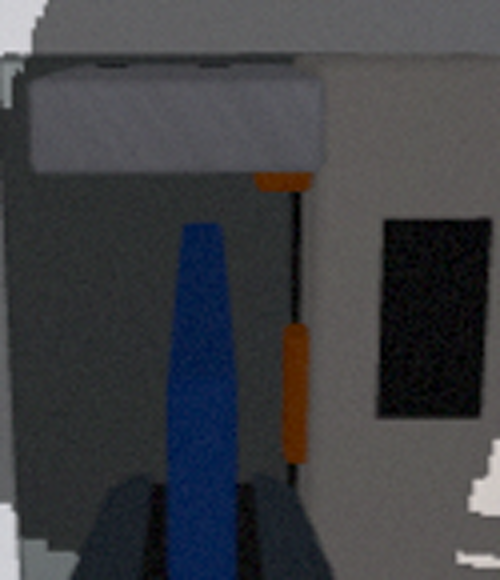

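The carrier is down beside the corner with no contact yet. The window pad is to its right and the fence pad is ahead. Now I approach the window along tool y.

```bash
python3 -m creep '[{"xyz":[0,0.003,0],"rot":[0,0,0],"grip":0},{"xyz":[0,0.004,0],"rot":[0,0,0],"grip":0},{"xyz":[0,0.003,0],"rot":[0,0,0],"grip":0},{"xyz":[0,0.001,0],"rot":[0,0,0],"grip":0},{"xyz":[0,0,0],"rot":[0,0,0],"grip":0},{"xyz":[0,0,0],"rot":[0,0,0],"grip":0}]'
for i in 1 ; do python3 -m creep '[{"xyz":[0,0.001,0],"rot":[0,0,0],"grip":0},{"xyz":[0,0.001,0],"rot":[0,0,0],"grip":0},{"xyz":[0,0,0],"rot":[0,0,0],"grip":0},{"xyz":[0,0,0],"rot":[0,0,0],"grip":0}]'; done
python3 -m creep '[{"xyz":[0,0.001,0],"rot":[0,0,0],"grip":0},{"xyz":[0,0,0],"rot":[0,0,0],"grip":0},{"xyz":[0,0,0],"rot":[0,0,0],"grip":0}]'
python3 -c "
from h import *
s=bot.sense(); print(s['ee_pos'],s['contact_force'],s['wrist_torque'])"
```

```text
clock: 10.0
ee_pos: [627.7, -78.5, 292.6]
ee_rot: [0.655, 0.756, -0.0, -0.0]
contact_force: [-0.2, -0.3, -1.7]
grip_width: 7.6
gripper_force: 50.0
clock: 10.4
ee_pos: [629.6, -78.2, 292.6]
ee_rot: [0.655, 0.756, -0.0, -0.0]
contact_force: [-2.0, -0.1, -1.3]
grip_width: 7.3
gripper_force: 50.0
clock: 10.7
ee_pos: [630.7, -78.1, 292.6]
ee_rot: [0.655, 0.756, -0.0, -0.0]
contact_force: [-2.2, -0.5, -2.0]
grip_width: 7.7
gripper_force: 50.0
[630.66993435 -78.05886253 292.64373271] [-2.24714626 -0.45525359 -2.02493338] [-0.13643709  0.5484301   0.0289336 ]
```

```bash
P='from h import *
s=bot.sense(); M=R.from_quat(s["ee_rot"]).as_matrix(); print(s["ee_pos"].round(2),"toolF",(M.T@s["contact_force"]).round(2),"toolT",(M.T@s["wrist_torque"]).round(3))'
echo "$P">p.py
python3 -m creep '[{"xyz":[0,0.001,0],"rot":[0,0,0],"grip":0},{"xyz":[0,0,0],"rot":[0,0,0],"grip":0},{"xyz":[0,0,0],"rot":[0,0,0],"grip":0}]'>/dev/null; python3 p.py
python3 -m creep '[{"xyz":[0,0.0007,0],"rot":[0,0,0],"grip":0},{"xyz":[0,0,0],"rot":[0,0,0],"grip":0},{"xyz":[0,0,0],"rot":[0,0,0],"grip":0}]'>/dev/null; python3 p.py
```

```text
[631.67 -77.91 292.64] toolF [ 0.   -2.95  3.47] toolT [ 0.639  0.003 -0.11 ]
[632.01 -77.89 292.62] toolF [-0.56 -6.24  0.23] toolT [ 1.425 -0.094 -0.203]
```

The window is flush: 6 N with a sharp rise. I ease off slightly and go for the fence.

```bash

python3 -m creep '[{"xyz":[0,-0.0005,0],"rot":[0,0,0],"grip":0},{"xyz":[0.003,0,0],"rot":[0,0,0],"grip":0},{"xyz":[0.003,0,0],"rot":[0,0,0],"grip":0},{"xyz":[0.002,0,0],"rot":[0,0,0],"grip":0},{"xyz":[0,0,0],"rot":[0,0,0],"grip":0},{"xyz":[0,0,0],"rot":[0,0,0],"grip":0}]'>/dev/null; python3 p.py
python3 -m creep '[{"xyz":[0.002,0,0],"rot":[0,0,0],"grip":0},{"xyz":[0,0,0],"rot":[0,0,0],"grip":0},{"xyz":[0,0,0],"rot":[0,0,0],"grip":0}]'>/dev/null; python3 p.py
python3 -m creep '[{"xyz":[0.0015,0,0],"rot":[0,0,0],"grip":0},{"xyz":[0,0,0],"rot":[0,0,0],"grip":0},{"xyz":[0,0,0],"rot":[0,0,0],"grip":0}]'>/dev/null; python3 p.py
```

```text
[630.59 -69.87 292.67] toolF [-0.95 -4.55  1.39] toolT [ 1.046 -0.101 -0.109]
[630.3  -67.99 292.65] toolF [-0.64 -5.18  1.92] toolT [ 1.117 -0.304 -0.087]
[630.1  -66.57 292.69] toolF [-0.93 -5.86  1.  ] toolT [ 1.173 -0.408 -0.083]
```

```bash

python3 -m creep '[{"xyz":[0.0015,0,0],"rot":[0,0,0],"grip":0},{"xyz":[0,0,0],"rot":[0,0,0],"grip":0},{"xyz":[0,0,0],"rot":[0,0,0],"grip":0}]'>/dev/null; python3 p.py
python3 -m creep '[{"xyz":[0.001,0,0],"rot":[0,0,0],"grip":0},{"xyz":[0,0,0],"rot":[0,0,0],"grip":0},{"xyz":[0,0,0],"rot":[0,0,0],"grip":0}]'>/dev/null; python3 p.py
```

```text
[629.88 -65.16 292.68] toolF [-2.25 -5.27  0.97] toolT [ 1.212 -0.62  -0.118]
[629.75 -64.27 292.72] toolF [-2.94 -6.22  0.34] toolT [ 1.213 -0.808 -0.102]
```

```bash

python3 -m creep '[{"xyz":[0.0007,0,0],"rot":[0,0,0],"grip":0},{"xyz":[0,0,0],"rot":[0,0,0],"grip":0},{"xyz":[0,0,0],"rot":[0,0,0],"grip":0}]'>/dev/null; python3 p.py
python3 -m creep '[{"xyz":[0.0007,0,0],"rot":[0,0,0],"grip":0},{"xyz":[0,0,0],"rot":[0,0,0],"grip":0},{"xyz":[0,0,0],"rot":[0,0,0],"grip":0}]'>/dev/null; python3 p.py
```

```text
[629.67 -63.66 292.71] toolF [-3.29 -5.11  2.08] toolT [ 1.22  -0.975 -0.107]
[629.58 -62.99 292.75] toolF [-4.57 -6.16  1.74] toolT [ 1.241 -1.118 -0.09 ]
```

```bash

python3 -m creep '[{"xyz":[0.0007,0,0],"rot":[0,0,0],"grip":0},{"xyz":[0,0,0],"rot":[0,0,0],"grip":0},{"xyz":[0,0,0],"rot":[0,0,0],"grip":0}]'>/dev/null; python3 p.py
python3 -c "
from h import *
im=read_camera('wrist')[:,:,::-1]; a=cv2.resize(im[95:215,215:315],None,fx=5,fy=5,interpolation=cv2.INTER_CUBIC)
cv2.imwrite('pics/w5.png',a)"
```

```text
[629.48 -62.34 292.71] toolF [-5.46 -5.46  1.28] toolT [ 1.294 -1.146 -0.139]
```

View pics/w5.png

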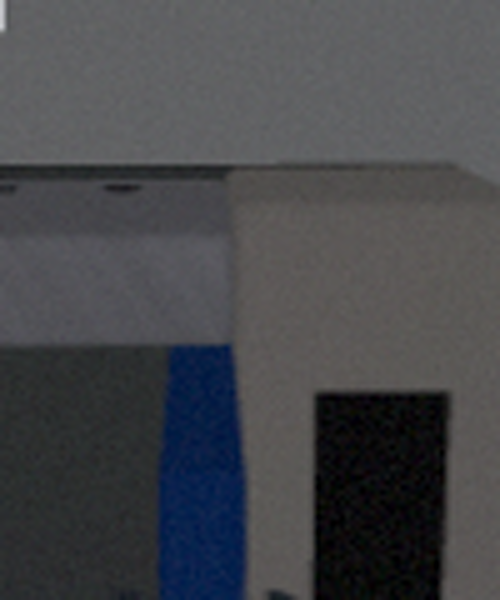

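No orange shows any more: the carrier lies along the window and its edge meets the fence. I need to check that it has not tilted in the grip, so I compare its top corner before and after.

```bash
python3 - <<'E'
from h import *
F=[];T=[]
for k in range(6):
    s=bot.sense(); M=R.from_quat(s["ee_rot"]).as_matrix(); F.append(M.T@s['contact_force']);T.append(M.T@s['wrist_torque'])
    im=read_camera('wrist')[:,:,::-1].astype(float)
    acc=im if k==0 else acc+im
print(np.mean(F,0).round(2),np.std(F,0).round(2),np.mean(T,0).round(3),s['grip_width'])
a=acc/6; np.save('pics/w6.npy',a)
b=cv2.imread('pics/w4.png').astype(float)
for n,x in (('before',b),('now',a)): print(n,[(r,int(v)) for r,v in zip(range(178,200),x[178:200,251:261,0].mean(1))])
# sensitivity: tool-frame points of +y top corner for tilt 0 and 3 deg
m=camera_model('wrist'); H=np.linalg.inv(np.array(m['hand_eye']))
def proj(p):
    c=H@np.r_[p,1]; q=np.array([c[0],-c[1],-c[2]]); K=np.array([[m['fx'],0,m['cx']],[0,m['fy'],m['cy']],[0,0,1.]])
    return cv2.projectPoints(q.reshape(1,3),np.zeros(3),np.zeros(3),K,np.array(m['D'],float))[0].ravel().round(1)
for t in (-3,0,3):
    for nm,v in (('top',[42,0,-14]),('bot',[42,0,106])):
        print(t,nm,proj(R.from_euler('y',t,degrees=True).apply(v)+[0,0,172]))
E
```

```text
[-4.81 -5.87  0.71] [0.34 0.45 0.51] [ 1.288 -1.144 -0.101] 8.011899619168576
before [(178, 67), (179, 66), (180, 67), (181, 67), (182, 67), (183, 67), (184, 68), (185, 66), (186, 68), (187, 68), (188, 67), (189, 72), (190, 74), (191, 76), (192, 76), (193, 75), (194, 77), (195, 76), (196, 76), (197, 76), (198, 76), (199, 76)]
now [(178, 66), (179, 67), (180, 67), (181, 67), (182, 67), (183, 67), (184, 68), (185, 68), (186, 68), (187, 69), (188, 69), (189, 72), (190, 75), (191, 76), (192, 76), (193, 76), (194, 76), (195, 76), (196, 76), (197, 76), (198, 76), (199, 76)]
-3 top [256.7 184.6]
-3 bot [256.  155.5]
0 top [256.7 187.3]
0 bot [256. 149.]
3 top [256.7 190.3]
3 bot [256.  142.5]
```

The top corner sits at row 189 both before and now, so there is no tilt. One more small push will show whether the fence is hard.

```bash

python3 -m creep '[{"xyz":[0.0007,0,0],"rot":[0,0,0],"grip":0},{"xyz":[0,0,0],"rot":[0,0,0],"grip":0},{"xyz":[0,0,0],"rot":[0,0,0],"grip":0}]'>/dev/null; 
cat > q.py <<'E'
from h import *
F=[];T=[]
for k in range(6):
    s=bot.sense(); M=R.from_quat(s["ee_rot"]).as_matrix(); F.append(M.T@s['contact_force']);T.append(M.T@s['wrist_torque'])
    im=read_camera('wrist')[:,:,::-1].astype(float)
    acc=im if k==0 else acc+im
x=acc/6
print(s['clock'],s['ee_pos'].round(2),np.mean(F,0).round(2),np.mean(T,0).round(3))
print([(r,int(v)) for r,v in zip(range(183,195),x[183:195,251:261,0].mean(1))])
E
python3 q.py
python3 -m creep '[{"xyz":[0.0007,0,0],"rot":[0,0,0],"grip":0},{"xyz":[0,0,0],"rot":[0,0,0],"grip":0},{"xyz":[0,0,0],"rot":[0,0,0],"grip":0}]'>/dev/null; python3 q.py
```

```text
14.9 [629.4  -61.7  292.71] [-5.27 -5.95  0.88] [ 1.327 -1.254 -0.123]
[(183, 67), (184, 68), (185, 68), (186, 68), (187, 68), (188, 68), (189, 72), (190, 75), (191, 75), (192, 76), (193, 76), (194, 76)]
15.5 [629.33 -61.31 292.77] [-8.34 -6.14  0.89] [ 1.407 -1.891 -0.172]
[(183, 67), (184, 68), (185, 68), (186, 68), (187, 68), (188, 68), (189, 72), (190, 75), (191, 75), (192, 76), (193, 76), (194, 76)]
```

The fence is now hard: 5.3 to 8.3 N for 0.4 mm. I do the same check on the window.

```bash

python3 -m creep '[{"xyz":[0,0.0004,0],"rot":[0,0,0],"grip":0},{"xyz":[0,0,0],"rot":[0,0,0],"grip":0},{"xyz":[0,0,0],"rot":[0,0,0],"grip":0},{"xyz":[0,0,0],"rot":[0,0,0],"grip":0}]'; python3 q.py
```

```text
clock: 15.95
ee_pos: [629.5, -61.3, 292.8]
ee_rot: [0.655, 0.756, -0.001, 0.0]
contact_force: [-7.1, -10.0, 1.4]
grip_width: 7.8
gripper_force: 50.0
16.2 [629.52 -61.28 292.77] [-8.39 -8.06 -0.71] [ 1.812 -1.895 -0.218]
[(183, 67), (184, 68), (185, 68), (186, 68), (187, 67), (188, 69), (189, 72), (190, 75), (191, 76), (192, 76), (193, 76), (194, 76)]
```

Both stops are hard, the forces are about 8 N each (limit 50 N), and the carrier is upright and at rest.

```bash
python3 -c "
from station import bot
print(bot.close_job())"
```

```text
the job is handed in; nothing more can be done
None
```

I handed the job in with the carrier upright, still gripped and pressed into the reader corner at about 8 N on each stop. Both pads read flush by the force rise, clear of the dish, timer and bottle, but no verdict came back.

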